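# Sort two look-alike specimen mounts with a beam balance

## Task

The two tall black specimen mounts look alike, but one is heavier than the brass reference weight on the beam balance and the other is lighter. Set either one on the balance's empty pan, let go and see which way the beam rests, and leave it lying there. Then lay the other mount flat in the two-part tray: in the left-hand part if it must be the heavy one, in the right-hand part if it must be the light one.

Things in the scene. Friction and masses are not known exactly. Their poses are not given: they have to be found in the camera images.
- mount_1_mid (a point): one of two look-alike black resin specimen mounts, an upright disc 30 mm across, 22 mm high, on the worktop in front of the balance; the point is its centre, 11 mm above its underside, z along its axis. One mount weighs about 110 g, the other about 40 g; the numbers 1 and 2 do not say which. The tan, 25 mm wide mount nearby is a bystander.
- mount_2_mid (a point): the other black mount, same shape and size; the point is its centre, 11 mm above its underside, z along the disc's axis
- pan_top (a point): centre of the flat top of the balance's empty round steel pan, 92 mm across, rim 2 mm high, z up. It stays level and is about 94 mm above the worktop when up (the start), 66 mm when down; about 0.7 N pushes it down. The balance is a low grey stand with a steel beam; its other pan, 200 mm away along this point's -y, carries a fixed brass reference weight of 72 g.
- beam (a joint): tilt of the balance beam in rad: -0.14 (its stop) when the brass reference weight is the heavier and the empty pan is up, as at the start; +0.14 when what lies on the empty pan is the heavier and that pan is down. It tips over within about 1.5 s of letting go.
- left_bay (a point): centre of the floor, 3 mm above the worktop, of the left-hand part (seen from the robot) of a fixed, low, open metal tray, for a heavy mount. The tray is 120 mm deep, 190 mm wide from left to right, 10 mm high, with walls 3 mm thick and such a wall across its middle; it lies at the right in front of the balance. x runs along its depth, y to the left, z up
- right_bay (a point): the same for the right-hand part of the tray, for a light mount; 95 mm from left_bay, each part is about 114 x 90 mm inside
Things that resemble listed ones, but are neither listed nor needed, are in the scene too. Leave any turquoise look-alike of the part that bears mount_2_mid alone.

How it is judged:
By the outcome, as a careful person would: the job done as asked, in the order asked, and still so for the second after the job is handed in, with the robot touching nothing.
It also fails if it takes over 64 s, if anything falls off the work surface, if the arm or the gripper's body presses on something with over 40 N, if the wrist force passes 120 N, or if a joint passes its speed limit or range.

## Robot

A 7-joint arm with a two-finger parallel gripper is mounted at the origin on a cart in front of the work surface, level with it; the furniture and walls round the work are solid. World frame = base frame: x ahead of the robot, y to its left, z up, the work surface at z = 0. Lengths are in m, angles in rad, forces in N, time in s.
With the tool pointing down it reaches from about 0.425 to 0.925 m from the base axis. Payload 6.8 kg.
Tool frame: the origin (TCP) lies at the very end of the fingers, on their centre line; the grasp point (between the pads) lies r.pinch_z behind it (r.pinch_z is the distance from the TCP to the grasp point, in m); z points along the fingers, y is the line along which they close (so a half turn about z gives the same grasp; the last joint's range is limited). The gripper opens to 85 mm and grips with 20 to 120 N. Pads are 22 mm wide; open, the fingers measure 114 mm over their backs; the gripper's body (76 mm by 85 mm) begins 54 mm behind the grasp point. The pads swing forward as they close: fully open they stand 13 mm farther back than shut.
Start: joints at [-1.281, 0.477, 0.022, 1.555, -0.011, 1.109, -0.083], TCP at [0.261, 0.622, 0.231] pointing down, gripper open.
Joint ranges: [-2.96, 2.96], [-0.34, 2.1], [-1.41, 1.46], [0.24, 2.44], [-1.37, 4.51], [0.17, 1.92], [-2.96, 2.96]. Speed limits (rad/s): [2.39, 2.39, 3.14, 3.14, 3.14, 3.14, 3.14].

## Interface

Orientations are given as a rotation vector (axis times angle).
In Python, from bench import status, grab_frame, camera_model, r gives the robot as it stands. The module is installed in compiled form; this text tells all that it offers.
- The arm moves only by the shell command python3 -m creep 'ROWS' [FORCE]. ROWS is text: rows parted by semicolons, each of 7 numbers parted by spaces: the turn, a rotation vector about the tool's x, y, z in rad, then the shift along the tool's x, y, z in mm, then the opening, from -1 (shut) to 1 (fully open). In form: rx ry rz tx ty tz fingers; .... A call has 1 to 10 rows; each row is the pose to reach, as a shift and turn from the pose commanded when the call began, along the tool's axes at that moment; what a row does not reach only later rows make up. A row lasts 1/8 s, in which the tool goes at most 62.5 mm and 10.7 degrees, less where a joint would pass 70% of its speed; a pose out of reach is approached as far as the arm can. A call with a gripper value outside its range is refused whole. The fingers move at their own pace and stop on an object; FORCE is the grip in N (left out, the last holds). Time passes only in rows, so rows that repeat a pose let the fingers close. It gives the time, the measured TCP pose, the force, the opening and the grip force at its end, in the units of the state.
- status.get_obs(): the state, without advancing time (a new reading comes with each control period).
- grab_frame(name): name is "scene" or "top" or "wrist"; returns (picture, depth): 384x512x3 uint8, red, green, blue; 384x512 float32, m along the optical axis (not along the pixel's ray), 0 where there is no reading.
- camera_model(name): a dict with "K" (3x3 intrinsics, pixels), "D" ([k1, k2, p1, p2, k3] as OpenCV has them; the pictures are not rectified), "rvec" (rotation vector, rad) and "tvec" (3), from world to camera coordinates, as OpenCV has them. Camera axes: x right, y down, z forward; pixel columns grow to the right and rows downward; lengths in m; the calibration is good to about 2 mm. A picture is of the moment at which its call begins: read the wrist's pose just before it. camera_model takes no time and is no camera call; for the wrist camera it gives the pose at the moment of the call.
- r.hand_in(): hands the job in; it is judged then, once.
The state is a dict: "clock": time; "joints": joint angles; "qvel": joint speeds; "tau": joint torques, N m; "tcp_pos": TCP position; "orientation": TCP orientation; "contact_force": force on the tool from outside, world axes, zero at the start; "moment": the same for the moment, N m; "grip_width": finger opening in m; "gripper_force": force on a finger pad.
Only numpy, scipy, OpenCV 4.12 (cv2) and the standard library are available. Lean on these libraries where they do the work, as an engineer would, in place of code of your own. Each camera call takes 0.05 s, during which the arm holds its last target. There are 200 camera calls.

## Working session

There is one attempt and no reset: what is moved stays moved. The work goes in short steps, Python scripts to look and compute and a shell command to move; the robot and the scene stay as the last step left them, time stands still between calls to the robot, and variables do not carry over. Pictures are saved under pics/ and viewed, at most 10 in all, crops included, and the job is handed in when it is done.

```bash
mkdir -p pics
cat > h.py <<'E'
import numpy as np, cv2
from scipy.spatial.transform import Rotation as R
from bench import status, grab_frame, camera_model, r
def snap(n,f):
    c=camera_model(n); p,d=grab_frame(n); np.savez('pics/'+f,p=p,d=d,**{k:np.array(c[k]) for k in('K','D','rvec','tvec')}); cv2.imwrite('pics/'+f+'.png',p[:,:,::-1]); return p,d
def load(f): return np.load('pics/'+f+'.npz')
def ray(L,u,v):
    q=cv2.undistortPoints(np.array([[[u,v]]],float),L['K'],L['D'])[0,0]; Rm=cv2.Rodrigues(L['rvec'])[0]
    return -Rm.T@L['tvec'].ravel(), Rm.T@np.array([q[0],q[1],1])
def atz(L,u,v,z):
    o,d=ray(L,u,v); return o+d*(z-o[2])/d[2]
def dep(L,u,v):
    o,d=ray(L,u,v); return o+d*L['d'][int(round(v)),int(round(u))]
def totool(p):
    s=status.get_obs(); return R.from_rotvec(s['orientation']).inv().apply(np.array(p)-s['tcp_pos'])*1000
E
python3 - <<'E'
from h import *
snap('scene','s0');snap('top','t0')
a=cv2.imread('pics/s0.png');b=cv2.imread('pics/t0.png')
s=status.get_obs();print(s,r.pinch_z);print(R.from_rotvec(s['orientation']).as_matrix().round(3))
E
```

```text
{'clock': 0.1, 'joints': array([-1.28108855,  0.47772081,  0.02234344,  1.55632181, -0.01150548,
        1.10932595, -0.08308634]), 'qvel': array([-0.00021359,  0.00059647,  0.0003976 , -0.00285234, -0.00086139,
       -0.00072109,  0.00047691]), 'tau': array([ 4.25245293e-03, -5.97763288e+01,  1.61370289e+00, -2.81956422e+01,
        1.28833667e-02,  4.99766786e-03,  2.33734039e-05]), 'tcp_pos': array([0.26129797, 0.62180102, 0.2304337 ]), 'orientation': array([-6.20673248e-01, -3.07945311e+00,  2.56670309e-03]), 'contact_force': array([-0.10426954, -0.24645151,  0.47275267]), 'moment': array([ 0.00697235,  0.00537435, -0.00508419]), 'gripper_force': 0.0, 'grip_width': 0.08528439432558207} 0.0187
[[-0.922  0.387 -0.001]
 [ 0.387  0.922 -0.002]
 [-0.    -0.002 -1.   ]]
```

View pics/t0.png

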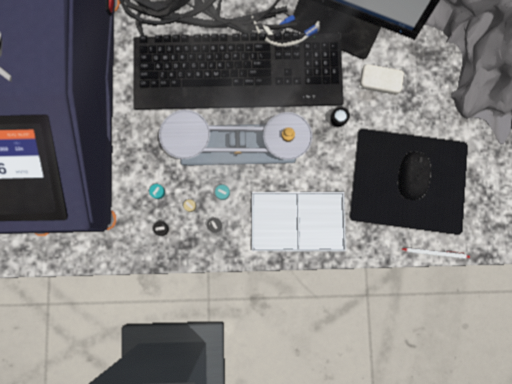

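View pics/s0.png

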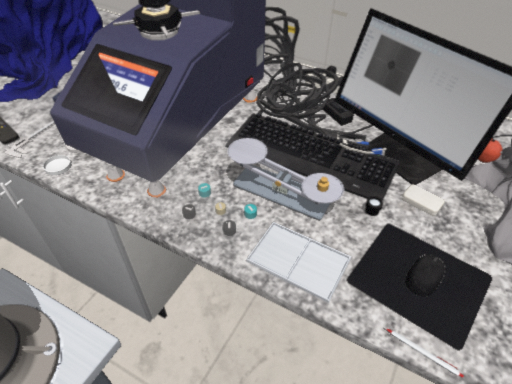

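The top picture shows two black mounts at (161,228) and (214,225). Turquoise look-alikes are at (157,190) and (222,191), and the tan bystander is at (190,205). The empty pan is at (185,135), the brass weight at (288,133) and the tray spans (251–344,192–250). A black item with a white top at (340,116) lies away from the front of the balance, so it is not one of the mounts. I'll confirm this in one enlarged crop.

Run:
```python
from h import *
L=load('t0');S=load('s0')
c=L['p'][105:265,130:350,::-1]; cv2.imwrite('pics/c0.png',cv2.resize(c,None,fx=3.6,fy=3.6,interpolation=cv2.INTER_CUBIC))
for n,u,v,z in [('mA',161,228,.022),('mB',214,225,.022),('tA',157,190,.022),('tB',222,191,.022),('tan',190,205,.02),('pan',185,135,.094),('brass pan',288,134,.066),('trayTL',251,192,.01),('trayBR',344,250,.01),('tray mid',297.5,221,.01)]:
    print(n,atz(L,u,v,z).round(3),dep(L,u,v).round(3))
for n,u,v,z in [('mA',189,208,.022),('mB',229,224,.022),('pan',248,151,.094)]:print(n,atz(S,u,v,z).round(3),dep(S,u,v).round(3))
```

```text
mA [ 0.459 -0.101  0.022] [ 0.459 -0.101  0.022]
mB [ 0.462 -0.207  0.022] [ 0.462 -0.207  0.019]
tA [ 0.536 -0.093  0.022] [ 0.536 -0.093  0.022]
tB [ 0.531 -0.224  0.022] [ 0.531 -0.224  0.022]
tan [ 0.504 -0.159  0.02 ] [ 0.504 -0.159  0.019]
pan [ 0.629 -0.159  0.094] [ 0.628 -0.16   0.095]
brass pan [ 0.634 -0.358  0.066] [ 0.626 -0.355  0.095]
trayTL [ 0.529 -0.283  0.01 ] [ 0.53  -0.283  0.   ]
trayBR [ 0.406 -0.467  0.01 ] [ 0.406 -0.467  0.01 ]
tray mid [ 0.467 -0.376  0.01 ] [ 0.467 -0.376  0.011]
mA [ 0.46  -0.096  0.022] [ 0.46  -0.096  0.022]
mB [ 0.464 -0.202  0.022] [ 0.462 -0.203  0.024]
pan [ 0.631 -0.157  0.094] [ 0.628 -0.158  0.096]
```

View pics/c0.png

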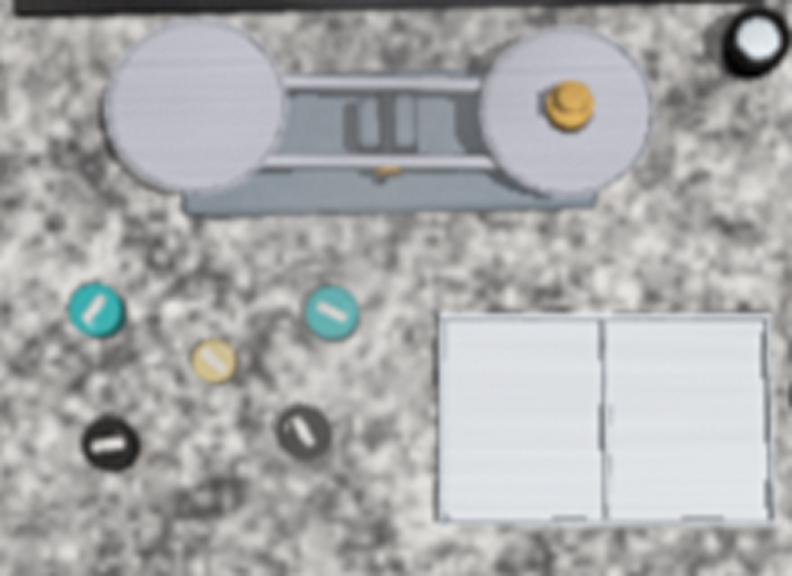

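The crop confirms two black mounts at crop (110,443) and (304,433), both 30 mm across with a pale mark on top. Turquoise ones sit behind them and the smaller tan one is at (214,361). Next I need the clearance round the tall instrument on the way over.

Run:
```python
from h import *
P=[]
for f in('t0','s0'):
    L=load(f);v,u=np.mgrid[0:384,0:512];d=L['d'].ravel();uv=np.stack([u.ravel(),v.ravel()],1).astype(float)[d>0]
    q=cv2.undistortPoints(uv[:,None],L['K'],L['D'])[:,0];q=np.c_[q,np.ones(len(q))]*d[d>0][:,None]
    P.append((q-L['tvec'].ravel())@cv2.Rodrigues(L['rvec'])[0])
P=np.vstack(P)
ys=np.arange(.75,-.15,-.05);xs=np.arange(.0,.75,.05)
print('x\\y',ys.round(2))
for x in xs:
    print(round(x,2),[ (int(1000*P[m][:,2].max()) if (m:=(abs(P[:,0]-x)<.025)&(abs(P[:,1]-y)<.025)).any() else None) for y in ys])
print(camera_model('wrist')['K'])
from h import R
print(totool([.459,-.099,.3]), totool([.35,.25,.4]))
```

```text
x\y [ 0.75  0.7   0.65  0.6   0.55  0.5   0.45  0.4   0.35  0.3   0.25  0.2
  0.15  0.1   0.05 -0.   -0.05 -0.1 ]
0.0 [None, None, -790, -789, -788, -791, -788, -790, -789, -789, -792, None, None, None, None, None, 93, 24]
0.05 [None, None, -788, -790, -787, -790, -792, -788, -789, -788, -790, -706, -697, None, None, 108, 118, 20]
0.1 [None, None, -786, -790, -789, -788, -787, -792, -788, -791, -788, -700, 3, 15, 18, 26, 18, 21]
0.15 [None, None, -792, -792, -790, -785, -790, -789, -791, -789, -790, -700, 4, 5, 4, 5, 5, 4]
0.2 [None, None, -790, -787, -792, -791, -786, -787, -788, -789, -790, -789, -788, -790, -791, -786, -790, -787]
0.25 [None, None, -789, -792, -789, -788, -790, -788, -791, -789, -788, -789, -788, -785, -788, -788, -788, -787]
0.3 [-790, -792, -790, -789, -790, -788, -785, -790, -790, -790, -788, -788, -789, -789, -791, -788, -788, -789]
0.35 [-789, -787, -245, -789, -141, -29, 3, 4, 4, 4, 5, 5, 3, 4, 4, 5, 4, 5]
0.4 [-330, -254, -177, -109, -105, 20, 9, 6, 16, 18, 18, 7, 5, 5, 5, 5, 5, 4]
0.45 [-793, -793, -793, 21, 25, 21, 10, 4, 17, 17, 194, 198, 198, 199, 200, 194, 5, 26]
0.5 [None, None, 6, 22, 20, 4, 7, 7, 15, 17, 226, 229, 226, 226, 226, 222, 6, 27]
0.55 [None, 39, 44, 25, 6, 4, 7, 1, None, None, 255, 256, 256, 255, 254, 250, 23, 26]
0.6 [26, 28, 44, 29, 6, 58, None, None, None, None, 277, 278, 278, 279, 277, 275, 5, 99]
0.65 [180, 180, 74, 31, 3, 55, None, None, None, None, 287, 322, 336, 335, 322, 287, 5, 99]
0.7 [187, 253, 174, 32, None, None, None, None, None, None, 291, 334, 370, 370, 292, 291, 13, 15]
[[280.59129131   0.         256.22444871]
 [  0.         280.59129131 190.22489233]
 [  0.           0.           1.        ]]
[-461.49082476 -588.05378992  -68.54661036] [-225.82055547 -308.6902472  -169.03310286]
```

The instrument's front is at x≈0.43, 0.2 m high, and spans y from -0.02 to 0.27. I'll lift first, then sweep over it.

```bash
python3 -m creep '0 0 0 0 0 -60 1; 0 0 0 0 0 -120 1; 0 0 0 0 0 -190 1; 0 0 0 -40 -40 -190 1; 0 0 0 -80 -85 -190 1; 0 0 0 -120 -128 -190 1; 0 0 0 -160 -170 -190 1; 0 0 0 -200 -212 -190 1; 0 0 0 -240 -255 -190 1; 0 0 0 -272 -289 -190 0.2'
python3 -c "
from h import *
print(status.get_obs()['joints'].round(2),totool([.47,-.2,.4]),totool([.462,-.205,.15]))"
```

```text
clock: 1.35
tcp_pos: [0.4008, 0.2477, 0.4212]
orientation: [-0.624, -3.079, 0.0]
contact_force: [0.9, 1.2, -0.1]
grip_width: 0.07
gripper_force: 0.0
[-0.92 -0.01  0.24  1.75  0.    1.4   0.48] [-237.92837801 -385.5541658    21.17200325] [-232.53535318 -393.24466787  271.17354617]
```

```bash
python3 -m creep '0 0 -0.1 -26 -44 0 0.2; 0 0 -0.2 -52 -88 0 0.2; 0 0 -0.3 -80 -132 0 0.2; 0 0 -0.4 -106 -176 0 0.2; 0 0 -0.4 -132 -220 0 0.2; 0 0 -0.4 -158 -264 20 0.2; 0 0 -0.4 -185 -308 50 0.2; 0 0 -0.4 -212 -350 100 0.2; 0 0 -0.4 -233 -390 160 0.2; 0 0 -0.4 -233 -390 215 0.2'
python3 - <<'E'
from h import *
p,d=snap('wrist','w1'); s=status.get_obs(); print(s['joints'].round(2),s['tcp_pos'],s['grip_width'],R.from_rotvec(s['orientation']).as_matrix().round(3))
L=load('w1'); print(L['tvec'].ravel(), (-cv2.Rodrigues(L['rvec'])[0].T@L['tvec'].ravel()).round(3))
E
```

```text
clock: 2.6
tcp_pos: [0.4642, -0.2003, 0.2153]
orientation: [0.001, 3.139, -0.003]
contact_force: [1.2, 1.1, -0.6]
grip_width: 0.0514
gripper_force: 0.0
[-0.4   0.28  0.81  2.02 -0.24  0.95  2.12] [ 0.45914114 -0.19862675  0.20744678] 0.05095028974712857 [[-1.     0.    -0.011]
 [ 0.     1.    -0.001]
 [ 0.011 -0.001 -1.   ]]
[ 0.19869759 -0.47808742  0.22253331] [ 0.387 -0.199  0.358]
```

View pics/w1.png

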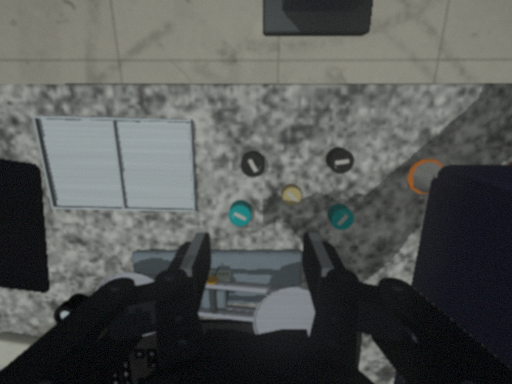

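The wrist view shows mount B at (253,163), mount A at (340,160), tan at (291,195), turquoise at (240,214) and (341,217), and the tray on the left.

Run:
```python
from h import *
L=load('w1')
for u,v in [(253,162),(340,159),(291,194),(240,213),(341,216)]: print(atz(L,u,v,.022).round(4),dep(L,u,v).round(4))
print(totool([.462,-.2045,.1]),totool([.462,-.2045,.002]),status.get_obs()['tcp_pos'])
```

```text
[ 0.4584 -0.2038  0.022 ] [ 0.4584 -0.2038  0.0224]
[ 0.455  -0.0983  0.022 ] [ 0.4546 -0.0988  0.0237]
[ 0.4996 -0.1561  0.022 ] [ 0.5006 -0.1557  0.019 ]
[ 0.5254 -0.221   0.022 ] [ 0.5247 -0.2209  0.0237]
[ 0.5298 -0.0904  0.022 ] [ 0.5295 -0.0906  0.0226]
[ -4.02495243  -5.76503134 107.41528257] [ -5.08672171  -5.66725477 205.40948181] [ 0.45914114 -0.19862675  0.20744678]
```

```bash
python3 -m creep '0 0 0 -2 -5 40 0.2; 0 0 0 -2 -5 80 0.2; 0 0 0 -2 -5 120 0.2; 0 0 0 -2 -5 150 0.2; 0 0 0 -2 -5 165 0.2;  0 0 0 -2 -5 165 0.2'
python3 -c "
from h import *
s=status.get_obs();print(totool([.461,-.204,.002]),s['joints'].round(2),R.from_rotvec(s['orientation']).as_matrix()[:,2])
snap('wrist','w2')
L=load('w2')
cv2.imwrite('pics/w2c.png',cv2.resize(L['p'][90:330,130:390,::-1],None,fx=2.4,fy=2.4))"
```

```text
clock: 3.4
tcp_pos: [0.4658, -0.2023, 0.0511]
orientation: [0.004, -3.141, -0.001]
contact_force: [-0.1, 0.3, 0.5]
grip_width: 0.051
gripper_force: 0.0
[ 4.71449891 -1.71022241 49.06214556] [-0.19  0.54  0.61  2.12 -0.52  0.63  2.36] [-9.15001628e-04  5.20951026e-04 -9.99999446e-01]
```

View pics/w2c.png

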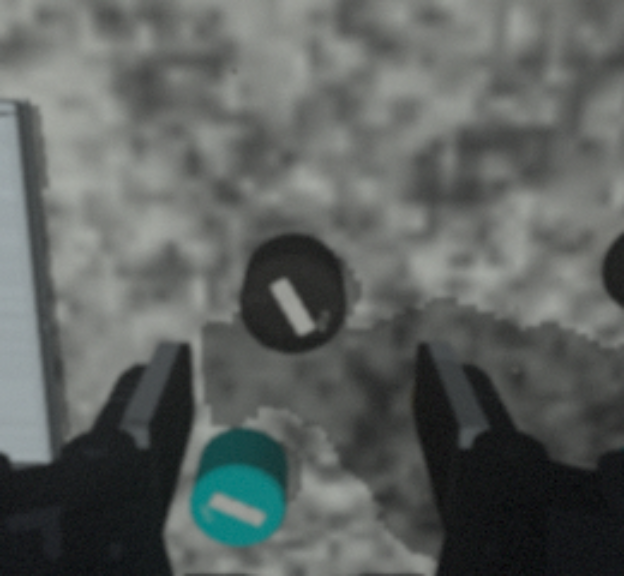

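The mount's top is centred at crop (294,287), which is pixel (252.5,209.6). It sits slightly left of midway between the fingers.

```bash
python3 -c "
from h import *
L=load('w2')
p=atz(L,252.5,209,.022);print(p,dep(L,252,209)); p[2]=.001;print(totool(p))"
```

```text
[ 0.45636625 -0.2038034   0.022     ] [ 0.45594272 -0.20411426  0.02308383]
[ 9.97429156 -1.1665433  50.76750751]
```

```bash
python3 -m creep '0 0 0 7 -1 15 0.2; 0 0 0 7 -1 30 0.2; 0 0 0 7 -1 42 0.2; 0 0 0 7 -1 47 0.2; 0 0 0 7 -1 47 0.2; 0 0 0 7 -1 47 -0.5; 0 0 0 7 -1 47 -0.5; 0 0 0 7 -1 47 -0.5;0 0 0 7 -1 47 -0.5;0 0 0 7 -1 47 -0.5' 30
```

```text
clock: 4.7
tcp_pos: [0.4592, -0.2037, 0.0045]
orientation: [-0.003, 3.141, -0.0]
contact_force: [-1.0, -0.6, 5.7]
grip_width: 0.0288
gripper_force: 29.8
```

```bash
python3 -m creep '0 0 0 0 0 -10 -0.5; 0 0 0 0 0 -50 -0.5; 0 0 0 0 0 -100 -0.5; 0 0 0 0 0 -140 -0.5; 0 0 0 -40 11 -140 -0.5; 0 0 0 -80 22 -140 -0.5; 0 0 0 -120 34 -140 -0.5; 0 0 0 -160 44 -140 -0.5; 0 0 0 -170 46 -140 -0.5; 0 0 0 -170 46 -140 -0.5'
python3 - <<'E'
from h import *
s=status.get_obs();print(s['contact_force'],s['joints'].round(2),s['grip_width'],totool([.629,-.158,.0985+.002]))
snap('wrist','w3')
L=load('w3');cv2.imwrite('pics/w3v.png',L['p'][:,:,::-1])
E
```

```text
clock: 5.95
tcp_pos: [0.6283, -0.1573, 0.144]
orientation: [0.004, -3.141, 0.001]
contact_force: [0.1, -0.4, -0.2]
grip_width: 0.0287
gripper_force: 29.8
[ 0.08190353 -0.43100159 -0.17851604] [-0.33  0.61  0.69  1.74 -0.46  0.96  2.12] 0.028723404998772104 [-0.74582332 -0.68251459 43.48247196]
```

View pics/w3.png

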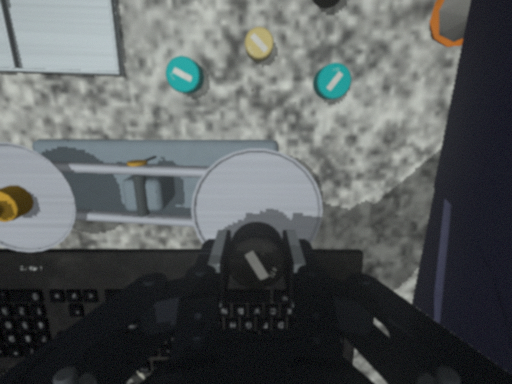

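The mount is held, with the pan at (256,212) beneath it. I'll lower it gently.

```bash
python3 -m creep '0 0 0 0 -1 15 -0.5; 0 0 0 0 -1 30 -0.5; 0 0 0 0 -1 38 -0.5; 0 0 0 0 -1 42 -0.5; 0 0 0 0 -1 44 -0.5; 0 0 0 0 -1 44 -0.5'; python3 -c "
from h import *
L=load('w3');print(dep(L,256,190),atz(L,256,211,.094));s=status.get_obs();print(s['tcp_pos'],s['contact_force'])"
```

```text
clock: 6.75
tcp_pos: [0.6289, -0.1583, 0.1002]
orientation: [-0.003, 3.141, -0.0]
contact_force: [-0.7, -0.3, 0.1]
grip_width: 0.0287
gripper_force: 29.8
[ 0.61257739 -0.15659784  0.09353468] [ 0.62869611 -0.15659107  0.094     ]
[ 0.62889808 -0.15825538  0.10023966] [-0.72747596 -0.32327299  0.06519749]
```

Now release about 1 mm above the pan, opening to about 50 mm, then rise.

```bash
python3 -m creep '0 0 0 0 0 1 -0.5; 0 0 0 0 0 1 -0.5; 0 0 0 0 0 1 -0.1; 0 0 0 0 0 1 0.1; 0 0 0 0 0 1 0.2; 0 0 0 0 0 1 0.2; 0 0 0 0 0 1 0.2; 0 0 0 0 0 -5 0.2; 0 0 0 0 0 -25 0.2; 0 0 0 0 0 -60 0.2'
python3 -m creep '0 0 0 20 0 -30 0.2; 0 0 0 70 0 -30 0.2; 0 0 0 120 20 -30 0.2; 0 0 0 160 50 -30 0.2; 0 0 0 170 57 0 0.2; 0 0 0 170 57 30 0.2; 0 0 0 170 57 30 0.2;  0 0 0 170 57 30 0.2'
python3 - <<'E'
from h import *
snap('top','t4');snap('scene','s4')
L=load('t4');S=load('s4')
for u,v in[(175,122),(175,145),(196,145),(283,145),(300,145),(185,134)]:print(u,v,dep(L,u,v).round(3))
a=cv2.resize(S['p'][110:250,160:380,::-1],None,fx=3.6,fy=3.6,interpolation=cv2.INTER_CUBIC)
cv2.imwrite('pics/s4c.png',a); print(status.get_obs()['tcp_pos'],status.get_obs()['joints'].round(2))
E
```

```text
clock: 8.0
tcp_pos: [0.6283, -0.1581, 0.1611]
orientation: [0.003, -3.14, -0.0]
contact_force: [0.4, 0.1, 1.3]
grip_width: 0.0516
gripper_force: 0.0
clock: 9.0
tcp_pos: [0.4596, -0.1022, 0.1315]
orientation: [-0.002, 3.14, -0.0]
contact_force: [-1.6, -0.7, -0.4]
grip_width: 0.0511
gripper_force: 0.0
175 122 [ 0.655 -0.14   0.093]
175 145 [ 0.61  -0.14   0.093]
196 145 [ 0.608 -0.18   0.097]
283 145 [ 0.612 -0.347  0.066]
300 145 [ 0.612 -0.381  0.063]
185 134 [ 0.625 -0.162  0.114]
[ 0.4597459  -0.1020703   0.13144419] [-0.55  0.35  0.77  2.16 -0.36  0.75  2.03]
```

View pics/s4c.png

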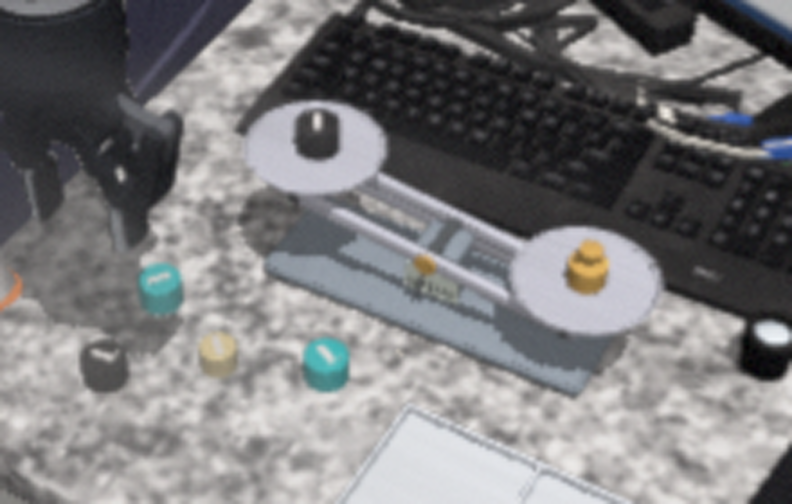

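The scene crop shows the mount upright on the raised pan at crop (318,135). The brass pan is down at about 0.065 m and the mount's pan is up at 0.093 m. So this mount looks like the light one and the other must be the heavy one, which goes in the left bay. I'll recheck the beam later, after it has settled. Picking up mount A now.

```bash
python3 -m creep '0 0 0 1 3 40 0.2; 0 0 0 1 3 70 0.2; 0 0 0 1 3 90 0.2; 0 0 0 1 3 90 0.2'
python3 - <<'E'
from h import *
snap('wrist','w5');L=load('w5')
# dark disc centre near expected
Rm=cv2.Rodrigues(L['rvec'])[0]
print(cv2.projectPoints(np.array([[.458,-.0985,.022]]),L['rvec'],L['tvec'],L['K'],L['D'])[0],totool([.458,-.0985,.0035]))
cv2.imwrite('pics/w5c.png',cv2.resize(L['p'][90:330,130:390,::-1],None,fx=2.4,fy=2.4))
snap('top','t5');L=load('t5')
for u,v in[(175,122),(175,145),(283,145),(300,145)]:print(u,v,dep(L,u,v).round(3))
E
```

```text
clock: 9.6
tcp_pos: [0.4575, -0.0988, 0.0399]
orientation: [0.003, -3.14, 0.0]
contact_force: [-0.6, 0.3, -0.3]
grip_width: 0.0511
gripper_force: 0.0
[[[255.19049946 230.17723965]]] [ 0.06718462  0.42357865 37.14164889]
175 122 [ 0.654 -0.141  0.095]
175 145 [ 0.61  -0.141  0.094]
283 145 [ 0.612 -0.347  0.065]
300 145 [ 0.612 -0.38   0.065]
```

View pics/w5c.png

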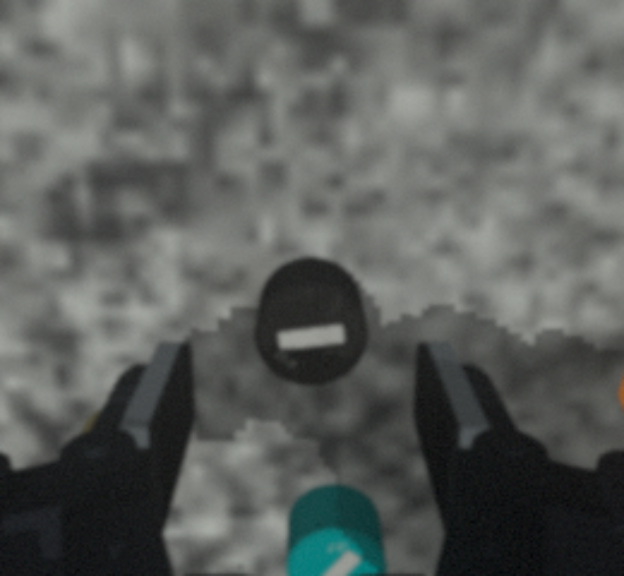

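The beam is unchanged more than 2 s after release: the pan is still up, so the mount on it is the light one. Mount A's top is at pixel (260,227), between the fingers.

```bash
python3 -m creep '0 0 0 1 2 15 0.2; 0 0 0 1 2 30 0.2; 0 0 0 1 2 36 0.2; 0 0 0 1 2 36 0.2; 0 0 0 1 2 36 -0.5; 0 0 0 1 2 36 -0.5; 0 0 0 1 2 36 -0.5;0 0 0 1 2 36 -0.5;0 0 0 1 2 36 -0.5' 30
python3 -m creep '0 0 0 0 0 -10 -0.5; 0 0 0 0 0 -40 -0.5; 0 0 0 0 0 -70 -0.5; 0 0 0 -4 -40 -80 -0.5; 0 0 0 -8 -90 -80 -0.5; 0 0 0 -8 -140 -80 -0.5; 0 0 0 -8 -190 -80 -0.5; 0 0 0 -8 -230 -80 -0.5; 0 0 0 -8 -230 -80 -0.5; 0 0 0 -8 -230 -80 -0.5'
python3 -c "
from h import *
s=status.get_obs();print(s['contact_force'],s['joints'].round(2),totool([.467,-.328,.0085]))"
```

```text
clock: 10.82
tcp_pos: [0.4568, -0.0968, 0.0044]
orientation: [-0.003, 3.141, -0.0]
contact_force: [-1.3, -0.8, 5.9]
grip_width: 0.029
gripper_force: 29.7
clock: 12.08
tcp_pos: [0.465, -0.3256, 0.084]
orientation: [0.004, -3.141, -0.002]
contact_force: [0.3, 0.7, -2.0]
grip_width: 0.0288
gripper_force: 30.0
[ 0.28789947  0.71228013 -2.01012317] [ 0.02  0.57  0.65  1.97 -0.49  0.76  2.53] [-2.08866358 -2.46455304 75.49700035]
```

The load is clearly heavier, -2.0 N against about -0.2 N, which agrees with the balance. Lowering it into the left bay.

```bash
python3 -m creep '0 0 0 -2 -2 25 -0.5; 0 0 0 -2 -2 50 -0.5; 0 0 0 -2 -2 68 -0.5; 0 0 0 -2 -2 74 -0.5; 0 0 0 -2 -2 76 -0.5; 0 0 0 -2 -2 76 -0.5; 0 0 0 -2 -2 76 -0.5'
python3 -m creep '0 0 0 0 0 0 -0.1; 0 0 0 0 0 0 0.1; 0 0 0 0 0 0 0.2; 0 0 0 0 0 0 0.2; 0 0 0 0 0 -10 0.2; 0 0 0 0 0 -50 0.2; 0 0 0 0 0 -100 0.2; 0 0 0 0 0 -150 0.2; 0 0 0 0 0 -200 0.2; 0 0 0 0 0 -250 0.2'
python3 -m creep '0 0 0 0 40 0 0.2; 0 0 0 0 90 0 0.2; 0 0 0 0 140 0 0.2; 0 0 0 0 190 0 0.2; 0 0 0 0 240 0 0.2; 0 0 0 0 280 0 0.2; 0 0 0 0 280 0 0.2; 0 0 0 0 280 0 0.2'
python3 - <<'E'
from h import *
snap('top','t6');L=load('t6')
for u,v in[(175,122),(175,145),(283,145),(300,145)]:print(u,v,dep(L,u,v).round(3))
cv2.imwrite('pics/t6c.png',cv2.resize(L['p'][105:265,130:350,::-1],None,fx=3.6,fy=3.6,interpolation=cv2.INTER_CUBIC))
E
```

```text
clock: 12.95
tcp_pos: [0.4675, -0.3289, 0.0087]
orientation: [-0.003, 3.141, -0.001]
contact_force: [-0.3, 0.2, -0.9]
grip_width: 0.0286
gripper_force: 30.0
clock: 14.2
tcp_pos: [0.4667, -0.3286, 0.2603]
orientation: [-0.003, 3.141, 0.0]
contact_force: [0.7, -0.5, 0.3]
grip_width: 0.0509
gripper_force: 0.0
clock: 15.2
tcp_pos: [0.4664, -0.0494, 0.2584]
orientation: [-0.002, 3.141, -0.0]
contact_force: [-0.1, -0.1, -0.9]
grip_width: 0.0507
gripper_force: 0.0
175 122 [ 0.655 -0.141  0.094]
175 145 [ 0.61  -0.141  0.094]
283 145 [ 0.612 -0.347  0.066]
300 145 [ 0.611 -0.38   0.067]
```

View pics/t6c.png

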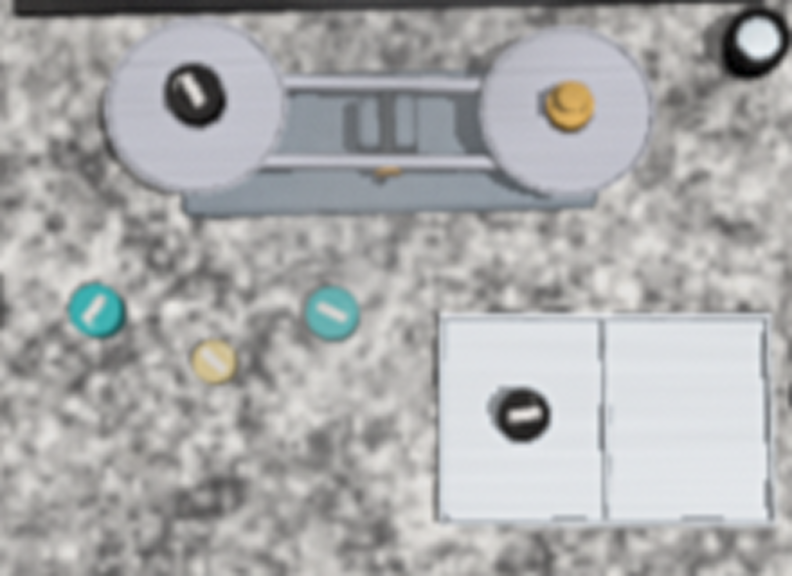

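The light mount lies on the raised pan at crop (195,95), and the heavy one is flat in the left bay at (522,414). The bystanders have not moved and the robot is clear of everything.

```bash
python3 -c "
from bench import r
print(r.hand_in())"
```

```text
the job is handed in; nothing more can be done
None
```

The job is done and handed in at about 15 s: the mount on the balance is the light one (its pan stayed up), so it was left there and the other, heavy mount lies flat in the left-hand part of the tray.

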